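Refill the counter display with dough pots

ROBOT

A 6-joint arm with a two-finger parallel gripper is mounted at the origin on the work surface. World frame = base frame: x ahead of the robot, y to its left, z up, the work surface at z = 0. Lengths are in m, angles in rad, forces in N, time in s.
With the tool pointing down it reaches from about 0.35 to 0.975 m from the base axis. Payload 7.1 kg.
Tool frame: the origin (TCP) lies midway between the tips of the shut fingers; the grasp point (between the pads) lies 19 mm behind it; z points along the fingers, y is the line along which they close (so a half turn about z gives the same grasp; the last joint's range is limited). The gripper opens to 88 mm and grips with 3 to 60 N. Pads are 20 mm wide; open, the fingers measure 115 mm over their backs; the gripper's body (75 mm by 178 mm) begins 61 mm behind the grasp point.
Start: joints at [-1.172, 0.423, 1.63, -0, 1.089, -0.019], TCP at [0.254, -0.571, 0.223] pointing down, gripper open.
Joint ranges: [-3, 3], [-0.9, 2.11], [0.09, 2.58], [-1.31, 4.45], [0.11, 2.69], [-2.54, 2.54]. Speed limits (rad/s): [2.39, 2.39, 3.01, 3.14, 3.14, 3.14].

INTERFACE

Orientations are given as a unit quaternion [w, x, y, z].
In Python, from station import move_pose, movel, movej, command_gripper, wait, inverse_kinematics, read_camera, camera_info, MotionError, job_done, get_time, get_joint_pos, get_qvel, get_effort, get_tcp_pos, get_ee_rot, get_ft_force, get_ft_torque, get_grip_width, get_finger_force gives the robot as it stands. Calls block until the motion is done:
- move_pose(position, orientation): joint-space move of the TCP to a pose.
- movel(position, frame=None, v=0.15, until_force=None): straight line of the TCP; frame=None keeps the orientation; v is the mean speed in m/s. With until_force (N) it stops when the force on the tool has changed by that much, and returns True; else False.
- movej(angles): joint-space move.
- command_gripper(opening): opening from 0.0 (shut) to 1.0 (fully open); the grip force is fixed at half the most; returns when the fingers have stopped.
- wait(seconds).
- inverse_kinematics(position, orientation): joint angles nearest the present ones, or None.
- read_camera(name): name is "scene" or "top" or "wrist"; returns the picture (420x560x3 uint8, red, green, blue); there is no depth.
- camera_info(name): a dict with "intrinsics" (3x3 intrinsics, pixels), "T" (4x4, takes a point from camera to world coordinates); the wrist camera has in their place "tool_from_camera" (4x4, takes a point from camera to tool coordinates, whose origin is the TCP and whose axes are the flange's). Camera axes: x right, y up, looking along -z (the intrinsics and any distortion apply to the point x, -y, -z); pixel columns grow to the right and rows downward; lengths in m; the calibration is good to about 2 mm. A picture is of the moment at which its call begins: read the wrist's pose just before it. camera_info takes no time and is no camera call.
A pose or a line that the arm cannot do raises MotionError and nothing moves.
- job_done(): hands the job in; it is judged then, once.
Readings, each from a call of its own:
- get_time(): time.
- get_joint_pos(): joint angles.
- get_qvel(): joint speeds.
- get_effort(): joint torques, N m.
- get_tcp_pos(): TCP position.
- get_ee_rot(): TCP orientation.
- get_ft_force(): force on the tool from outside, world axes, zero at the start.
- get_ft_torque(): the same for the moment, N m.
- get_grip_width(): opening from 0.0 (shut) to 1.0 (fully open).
- get_finger_force(): force on a finger pad.
Only numpy, scipy, OpenCV 4.12 (cv2) and the standard library are available. Lean on these libraries where they do the work, as an engineer would, in place of code of your own. Each camera call takes 0.05 s, during which the arm holds its last target. There are 200 camera calls.

TASK

Refill the toy shop's counter display: throw the empty lidless tester pots from the black tray into the cardboard returns box, stand every full dough pot that is waiting on the counter upright in the tray, one to a cell, and press each yellow lid down until it is fully home. Then slide the loaded tray squarely into the display, rear wall first, until it stops against the back panel, and let go. Leave the other goods on the counter where they are.

Things in the scene. Friction and masses are not known exactly. Their poses are not given: they have to be found in the camera images.
- display: Counter display, fixed: a bay open at its front, between two aluminium runners under a clear hood (yellow header at the back, 155 mm high). Origin: on the counter, mid-bay; x points into the bay, from open front to back panel; y across, z up. No floor: tray slides on counter. Hood from x = -48 to 95 mm, 310 mm wide, underside 67 mm high (price rail), top 78 mm.
- bay_mouth (a point): Middle of the bay's mouth, at counter level, x = -95 mm in the display's frame. The flared runner ends are 306 mm apart here and narrow to 278 mm at x = -60 mm; from there straight runners, 278 mm apart, to the back panel. Lips on them reach inwards to 260 mm apart at 22.5 to 26.5 mm height; the tray's side rims run beneath them. Axes as the display's.
- bay_stop (a point): Middle of the back panel's front face, at counter level, x = 90 mm in the display's frame: the tray's rear wall stops here. Fully home, the tray's origin is at x = 4, y = 0 mm in the display's frame, and its front wall and pull bar stand out of the bay. Axes as the display's.
- tray: Black plastic tray, 172 (x) x 256 mm (y), 17 mm high, 0.35 kg, loose on the counter. Origin: centre of its underside; x points from pull bar to rear wall (the rear enters the display first). 2 x 3 cells of 80 x 80 mm, centres at x = +-42, y = -84, 0, 84 mm; floor 3 mm, outer walls 4 mm thick and 17 mm high, dividers 15 mm high. Side rims stick out to y = +-136 mm at 14 to 17 mm height.
- tray_bar (a point): Centre of the tray's steel pull bar, at x = -112 mm in the tray's frame, 37 mm above the counter: a flat bar 8 mm thick (along tray x), 100 mm long (along tray y), 28 to 46 mm above the counter, on a bracket at each end (y = +-46 mm); 22 mm free between the bar and the tray's front wall. Axes as the tray's.
- bin: Open cardboard returns box, fixed: 105 (x) x 150 (y) x 60 mm high, walls and floor 4 mm. Origin: centre of its underside.
- pot1: Full white modelling-dough pot with a yellow push-on lid, upright cylinder 56 mm across, 0.115 kg with its lid; body 44 mm high, lid top at 61 mm when fully proud and 55 mm when home. Origin: centre of its underside, z up. May be absent (None from the start).
- lid1 (a joint): How far the lid of pot1 is pushed down, m: 0 = standing 6 mm proud, 0.006 = fully home. It starts between 0 and 0.002, slides stiffly (about 8 N needed on the lid's top) and stays where it is left.
- pot2: Full white modelling-dough pot with a yellow push-on lid, upright cylinder 56 mm across, 0.115 kg with its lid; body 44 mm high, lid top at 61 mm when fully proud and 55 mm when home. Origin: centre of its underside, z up. May be absent (None from the start).
- lid2 (a joint): How far the lid of pot2 is pushed down, m: 0 = standing 6 mm proud, 0.006 = fully home. It starts between 0 and 0.002, slides stiffly (about 8 N needed on the lid's top) and stays where it is left.
- pot3: Full white modelling-dough pot with a yellow push-on lid, upright cylinder 56 mm across, 0.115 kg with its lid; body 44 mm high, lid top at 61 mm when fully proud and 55 mm when home. Origin: centre of its underside, z up. May be absent (None from the start).
- lid3 (a joint): How far the lid of pot3 is pushed down, m: 0 = standing 6 mm proud, 0.006 = fully home. It starts between 0 and 0.002, slides stiffly (about 8 N needed on the lid's top) and stays where it is left.
- pot4: Full white modelling-dough pot with a yellow push-on lid, upright cylinder 56 mm across, 0.115 kg with its lid; body 44 mm high, lid top at 61 mm when fully proud and 55 mm when home. Origin: centre of its underside, z up. May be absent (None from the start).
- lid4 (a joint): How far the lid of pot4 is pushed down, m: 0 = standing 6 mm proud, 0.006 = fully home. It starts between 0 and 0.002, slides stiffly (about 8 N needed on the lid's top) and stays where it is left.
- pot5: Full white modelling-dough pot with a yellow push-on lid, upright cylinder 56 mm across, 0.115 kg with its lid; body 44 mm high, lid top at 61 mm when fully proud and 55 mm when home. Origin: centre of its underside, z up. May be absent (None from the start).
- lid5 (a joint): How far the lid of pot5 is pushed down, m: 0 = standing 6 mm proud, 0.006 = fully home. It starts between 0 and 0.002, slides stiffly (about 8 N needed on the lid's top) and stays where it is left.
- empty1: Used-up tester pot, white, open and without a lid: 56 mm across, 46 mm high, wall 3 mm, 25 g, at first standing in a cell of the tray. Origin: centre of its underside. May be absent (None from the start).
- empty2: Used-up tester pot, white, open and without a lid: 56 mm across, 46 mm high, wall 3 mm, 25 g, at first standing in a cell of the tray. Origin: centre of its underside. May be absent (None from the start).
- empty3: Used-up tester pot, white, open and without a lid: 56 mm across, 46 mm high, wall 3 mm, 25 g, at first standing in a cell of the tray. Origin: centre of its underside. May be absent (None from the start).
- car: Bystander: red toy car, 76 x 34 x 33 mm high. Origin: centre of its underside.
- flask: Bystander: blue drinking bottle with black cap, 62 mm across, 160 mm tall. Origin: centre of its underside.
- tape: Bystander: roll of clear tape lying flat, 76 mm across, 19 mm high. Origin: centre of its underside.
- game: Bystander: blue boxed game standing on its side, 60 x 130 x 90 mm high. Origin: centre of its underside.
- doll: Bystander: wooden peg doll, 38 mm across, 75 mm tall. Origin: centre of its underside.
Things that resemble listed ones, but are neither listed nor needed, are in the scene too. Leave any red look-alike of the pot5 alone. What is shaped like the pot4 but purple is not meant.

How it is judged:
On the way, in this order (a step that is already met when the one before it is completed fails the run):
1. every empty is in the returns box, every full pot stands in the tray with its lid fully down, and the tray is still outside the display (x of pot1 in the frame of tray between -0.062 and 0.062 m and y of pot1 in the frame of tray between -0.104 and 0.104 m and z of pot1 in the frame of tray between -0.001 and 0.008 m and angle between each of pot1, pot2, pot3, pot4, pot5's own z axis and vertical below 0.12 rad and value of joint each of lid1, lid2, lid3, lid4, lid5 above 0.0045 m and x of pot2 in the frame of tray between -0.062 and 0.062 m and y of pot2 in the frame of tray between -0.104 and 0.104 m and z of pot2 in the frame of tray between -0.001 and 0.008 m and x of pot3 in the frame of tray between -0.062 and 0.062 m and y of pot3 in the frame of tray between -0.104 and 0.104 m and z of pot3 in the frame of tray between -0.001 and 0.008 m and x of pot4 in the frame of tray between -0.062 and 0.062 m and y of pot4 in the frame of tray between -0.104 and 0.104 m and z of pot4 in the frame of tray between -0.001 and 0.008 m and x of pot5 in the frame of tray between -0.062 and 0.062 m and y of pot5 in the frame of tray between -0.104 and 0.104 m and z of pot5 in the frame of tray between -0.001 and 0.008 m and x of empty1 in the frame of bin between -0.05 and 0.05 m and y of empty1 in the frame of bin between -0.073 and 0.073 m and z of each of empty1, empty2, empty3 in the frame of bin below 0.05 m and x of empty2 in the frame of bin between -0.05 and 0.05 m and y of empty2 in the frame of bin between -0.073 and 0.073 m and x of empty3 in the frame of bin between -0.05 and 0.05 m and y of empty3 in the frame of bin between -0.073 and 0.073 m and x of tray in the frame of display below -0.08 m), for 0.2 s.
2. the tray is slid fully home in the display (x of tray in the frame of display above -0.001 m and y of tray in the frame of display between -0.006 and 0.006 m and angle between the x axis of tray and the x axis of display, either way round below 0.05 rad and angle between tray's own z axis and vertical below 0.04 rad), for 0.2 s.
At the end, for the whole second after the job is handed in: Tray against the display's back panel (within 5 mm of fully home, within 6 mm of the middle, square within 0.05 rad, flat and at rest); every full pot upright in the tray on the floor of a cell; every lid pressed to within 1.5 mm of home; every empty inside the returns box (all of step 2 and x of pot1 in the frame of tray between -0.062 and 0.062 m and y of pot1 in the frame of tray between -0.104 and 0.104 m and z of pot1 in the frame of tray between -0.001 and 0.008 m and angle between each of pot1, pot2, pot3, pot4, pot5's own z axis and vertical below 0.12 rad and value of joint each of lid1, lid2, lid3, lid4, lid5 above 0.0045 m and x of pot2 in the frame of tray between -0.062 and 0.062 m and y of pot2 in the frame of tray between -0.104 and 0.104 m and z of pot2 in the frame of tray between -0.001 and 0.008 m and x of pot3 in the frame of tray between -0.062 and 0.062 m and y of pot3 in the frame of tray between -0.104 and 0.104 m and z of pot3 in the frame of tray between -0.001 and 0.008 m and x of pot4 in the frame of tray between -0.062 and 0.062 m and y of pot4 in the frame of tray between -0.104 and 0.104 m and z of pot4 in the frame of tray between -0.001 and 0.008 m and x of pot5 in the frame of tray between -0.062 and 0.062 m and y of pot5 in the frame of tray between -0.104 and 0.104 m and z of pot5 in the frame of tray between -0.001 and 0.008 m and x of empty1 in the frame of bin between -0.05 and 0.05 m and y of empty1 in the frame of bin between -0.073 and 0.073 m and z of each of empty1, empty2, empty3 in the frame of bin below 0.05 m and x of empty2 in the frame of bin between -0.05 and 0.05 m and y of empty2 in the frame of bin between -0.073 and 0.073 m and x of empty3 in the frame of bin between -0.05 and 0.05 m and y of empty3 in the frame of bin between -0.073 and 0.073 m and linear speed of tray below 0.01 m/s and linear speed of each of pot1, pot2, pot3, pot4, pot5 below 0.02 m/s); the robot touches nothing.
It fails at once if one of the other goods is pushed more than 6 cm away or knocked over (distance of any of car, flask, tape, game, doll from where it was at the start of the episode above 0.06 m or angle between any of car, flask, tape, game, doll's own z axis and vertical above 0.6 rad).
Of pot1, pot2, pot3, pot4, pot5 only 3 to 5 are there at a start; the rules pass over those that are not, and their reading is None.
Of empty1, empty2, empty3 only 1 to 2 are there at a start; the rules pass over those that are not, and their reading is None.
At some moment in a run one of pot1, pot2, pot3, pot4, pot5 may be knocked a few centimetres aside while the robot is not near it.
Once in a run the grip may slacken for a moment while it holds something.
It also fails if it takes over 210 s, if anything falls off the work surface, if the arm or the gripper's body presses on something with over 40 N, if the wrist force passes 120 N, or if a joint passes its speed limit or range.

## Working session

There is one attempt and no reset: what is moved stays moved. The work goes in short steps, each a Python script; the robot and the scene stay as the last script left them, time stands still between calls to the robot, and variables do not carry over. Pictures are saved under pics/ and viewed, at most 14 in all, crops included, and the job is handed in when it is done.

```bash
ls; mkdir -p pics; python3 - <<'E'
from station import *
import cv2,numpy as np
print(get_time())
for n in("scene","top"):
    im=read_camera(n); cv2.imwrite(f"pics/{n}0.png",im[:,:,::-1]); i=camera_info(n); print(n,{k:(np.round(v,4).tolist() if not isinstance(v,str) else v) for k,v in i.items()})
i=camera_info("wrist");print(i)
print(get_tcp_pos(),get_ee_rot(),get_grip_width())
E
```

```text
pics
0.0
scene {'intrinsics': [[421.9491, 0.0, 271.6117], [0.0, 421.9491, 207.002], [0.0, 0.0, 1.0]], 'T': [[0.5513, -0.643, 0.5317, 1.1177], [0.8343, 0.4279, -0.3476, -0.4104], [-0.004, 0.6352, 0.7723, 0.8748], [0.0, 0.0, 0.0, 1.0]]}
top {'intrinsics': [[432.6914, 0.0, 279.3053], [0.0, 432.6914, 212.58], [0.0, 0.0, 1.0]], 'T': [[0.0203, 0.9853, -0.1697, 0.3738], [-0.9995, 0.0241, 0.0204, -0.017], [0.0242, 0.1693, 0.9853, 1.1619], [0.0, 0.0, 0.0, 1.0]]}
{'intrinsics': array([[349.91660076,   0.        , 282.48653532],
       [  0.        , 349.91660076, 213.81064459],
       [  0.        ,   0.        ,   1.        ]]), 'tool_from_camera': array([[ 7.29463915e-04,  9.53934273e-01,  3.00014784e-01,
         8.21295310e-02],
       [ 9.99999675e-01, -5.92492340e-04, -5.47522777e-04,
         1.12109783e-04],
       [-3.44544281e-04,  3.00015086e-01, -9.53934395e-01,
        -1.62735516e-01],
       [ 0.00000000e+00,  0.00000000e+00,  0.00000000e+00,
         1.00000000e+00]])}
[ 0.25340389 -0.57079344  0.22198329] [-6.58446902e-04  9.78259373e-01  2.07384055e-01 -1.39620270e-04] 1.0031254690985414
```

View pics/top0.png

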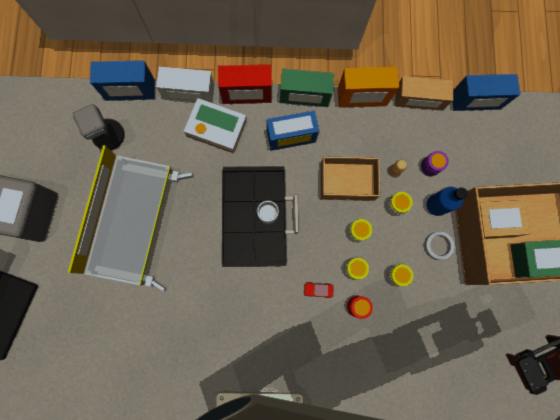

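View pics/scene0.png

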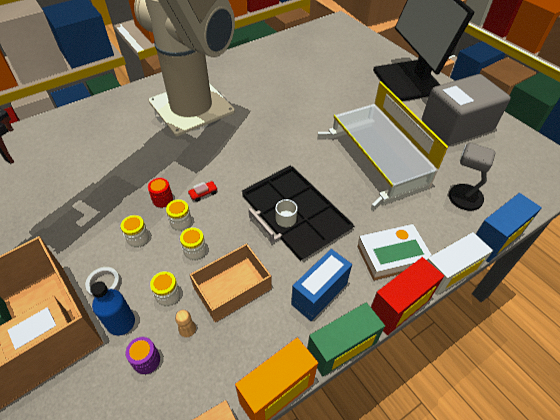

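Top view: four full yellow-lid pots at (402,203), (361,230), (358,268) and (402,275). Look-alikes to avoid are red (361,308) and purple (435,162). There is one empty in the tray at (268,212). The bin is at (350,179). The display is on the left, mouth facing right, and the tray bar is at (295,215).

```bash
cat > h.py <<'E'
from station import *
import cv2,numpy as np
from scipy.spatial.transform import Rotation as R
def cast(name,px,z,T=None):
    i=camera_info(name); K=i["intrinsics"]; T=i["T"] if T is None else T
    p=np.atleast_2d(np.float64(px)); c=np.c_[(p[:,0]-K[0,2])/K[0,0],-(p[:,1]-K[1,2])/K[1,1],-np.ones(len(p))]
    d=c@T[:3,:3].T; o=T[:3,3]; return o+d*((z-o[2])/d[:,2])[:,None]
def proj(name,P,T=None):
    i=camera_info(name); K=i["intrinsics"]; T=i["T"] if T is None else T
    c=(np.atleast_2d(P)-T[:3,3])@T[:3,:3]; return np.c_[K[0,2]+K[0,0]*c[:,0]/-c[:,2],K[1,2]-K[1,1]*c[:,1]/-c[:,2]]
def blobs(mask,amin):
    n,l,s,c=cv2.connectedComponentsWithStats(mask.astype(np.uint8)*255)
    return [(c[k],s[k],l==k) for k in range(1,n) if s[k,4]>=amin]
def hsv(im): return cv2.cvtColor(im,cv2.COLOR_RGB2HSV)
def lids(name,im,z=.060):
    """orange discs on yellow lids -> world positions"""
    h=hsv(im); y=cv2.inRange(h,(23,150,80),(35,255,255)); o=cv2.inRange(h,(10,150,80),(22,255,255))
    out=[]
    for c,s,m in blobs(cv2.morphologyEx(y|o,cv2.MORPH_CLOSE,np.ones((3,3)))>0,60):
        a=(o>0)&m; b=(y>0)&m
        if a.sum()>25 and b.sum()>40 and s[2]<45 and s[3]<45:
            ys,xs=np.nonzero(a); out.append(((xs.mean(),ys.mean()),cast(name,(xs.mean(),ys.mean()),z)[0],a.sum(),b.sum()))
    return out
E
python3 - <<'E'
from h import *
top=cv2.imread("pics/top0.png")[:,:,::-1].copy();sc=cv2.imread("pics/scene0.png")[:,:,::-1].copy()
for n,im in(("top",top),("scene",sc)):
    for p,w,a,b in lids(n,im): print(n,np.round(p,1),np.round(w,4),a,b)
a=cv2.resize(top[130:300,60:310],None,fx=3.2,fy=3.2,interpolation=cv2.INTER_CUBIC)[:,:,::-1]
b=cv2.resize(sc[70:270,230:460],None,fx=3,fy=3,interpolation=cv2.INTER_CUBIC)[:,:,::-1]
cv2.imwrite("pics/a.png",a);cv2.imwrite("pics/b.png",b)
c=cv2.resize(top[145:325,310:460],None,fx=3.3,fy=3.3,interpolation=cv2.INTER_CUBIC)[:,:,::-1];cv2.imwrite("pics/c.png",c)
E
```

```text
top [401.6 201.6] [ 0.6005 -0.359   0.06  ] 152 203
top [361.2 229.1] [ 0.5254 -0.252   0.06  ] 147 216
top [357.9 268. ] [ 0.4257 -0.2423  0.06  ] 150 231
top [402.3 274.9] [ 0.4106 -0.3555  0.06  ] 164 217
scene [151.5  64.3] [-0.2091 -0.0373  0.06  ] 234 141
scene [176.7 207.7] [ 0.4273 -0.2426  0.06  ] 159 184
scene [131.7 223.9] [ 0.4132 -0.3553  0.06  ] 163 202
scene [191.4 236.8] [ 0.5278 -0.252   0.06  ] 180 208
scene [162.7 282.4] [ 0.603 -0.359  0.06 ] 232 250
scene [415.1 307. ] [0.9485 0.0568 0.06  ] 76 240
```

View pics/a.png

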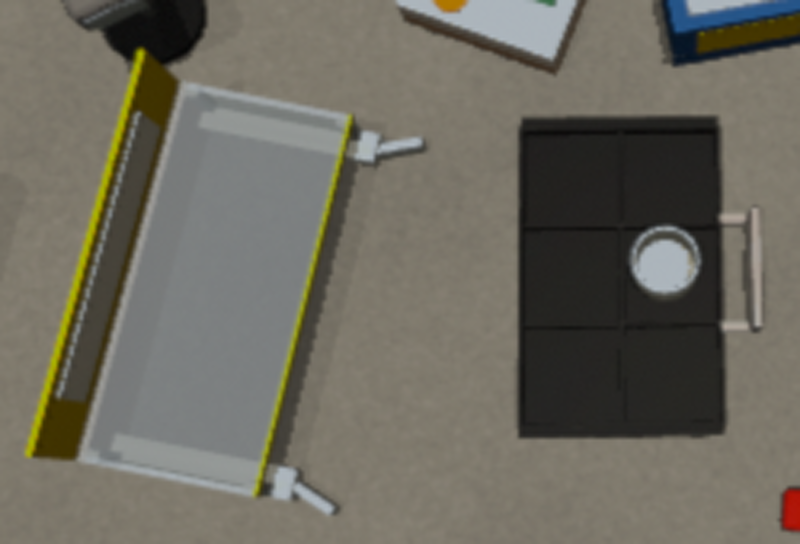

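View pics/c.png

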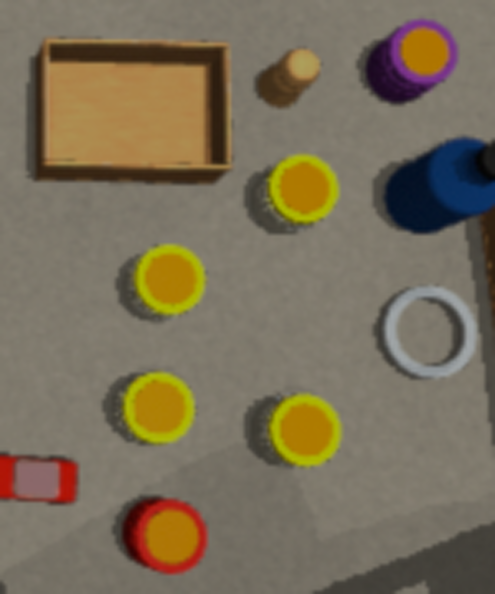

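View pics/b.png

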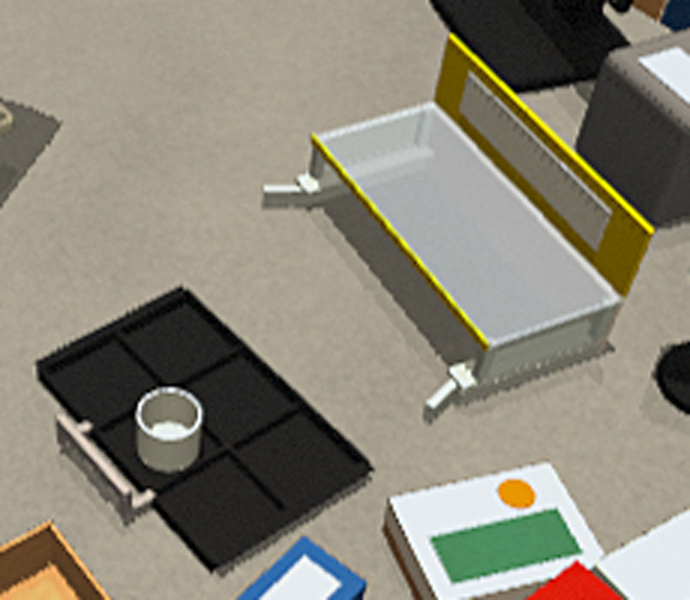

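```bash
python3 - <<'E'
from h import *
ims={n:cv2.imread(f"pics/{n}0.png")[:,:,::-1].copy() for n in("top","scene")}
# display front rail: yellow thin line at z=.078
boxes={"top":(125,150,185,300),"scene":(325,110,400,190)}
for n,im in ims.items():
    h=hsv(im); y=cv2.inRange(h,(24,140,120),(36,255,255)); x0,y0,x1,y1=boxes[n]; m=np.zeros_like(y); m[y0:y1,x0:x1]=y[y0:y1,x0:x1]
    c,s,b=max(blobs(m>0,20),key=lambda t:t[1][4]); ys,xs=np.nonzero(b); P=np.c_[xs,ys].astype(np.float32)
    vx,vy,px,py=cv2.fitLine(P,cv2.DIST_L2,0,.01,.01).ravel(); t=(P-[px,py])@[vx,vy]
    e=[[px+vx*k,py+vy*k] for k in(t.min(),t.max())]; W=cast(n,e,.078); d=W[1]-W[0]; d*=np.sign(d[0])
    print(n,"rail",np.round(e,1).tolist(),np.round(W,4).tolist(),"len",np.linalg.norm(d))
    ya=np.arctan2(d[1],d[0])+np.pi/2; print(" yaw",np.degrees(ya)); print(" origin",W.mean(0)[:2]+.048*np.array([np.cos(ya),np.sin(ya)]))
    # tray: black blob
    k=cv2.inRange(im,(0,0,0),(52,52,52)); k=cv2.morphologyEx(k,cv2.MORPH_OPEN,np.ones((3,3)))
    q={"top":(240,190),"scene":(300,185)}[n]
    k=cv2.morphologyEx(k,cv2.MORPH_CLOSE,np.ones((5,5)))
    for c,s,b in blobs(k>0,800):
        if b[q[1],q[0]]:
            cs,_=cv2.findContours(b.astype(np.uint8),0,2); hull=cv2.convexHull(max(cs,key=len))
            W=cast(n,hull[:,0,:],.017)[:,:2].astype(np.float32); (cx,cy),wh,an=cv2.minAreaRect(W); print(" tray",n,s,cx,cy,wh,an)
    # bin
    k=cv2.inRange(h,(8,80,60),(22,255,255)); 
    q={"top":(350,178),"scene":(230,280)}[n]
    for c,s,b in blobs(k>0,500):
        if b[q[1],q[0]]:
            cs,_=cv2.findContours(b.astype(np.uint8),0,2); hull=cv2.convexHull(max(cs,key=len))
            W=cast(n,hull[:,0,:],.060)[:,:2].astype(np.float32); print(" bin",n,s,cv2.minAreaRect(W))
    # empty: white blob
    k=cv2.inRange(h,(0,0,110),(180,60,255)); k2=np.zeros_like(k); x0,y0,x1,y1={"top":(255,199,281,225),"scene":(272,196,300,228)}[n]; k2[y0:y1,x0:x1]=k[y0:y1,x0:x1]
    for c,s,b in blobs(k2>0,60): print(" empty",c,s, cast(n,c,.04))
    # bar
    x0,y0,x1,y1={"top":(290,190,302,238),"scene":(246,205,283,240)}[n]
    k2=np.zeros_like(k); kk=cv2.inRange(h,(0,0,135),(180,80,255)); k2[y0:y1,x0:x1]=kk[y0:y1,x0:x1]
    for c,s,b in blobs(k2>0,30): print(" bar",c,s, cast(n,c,.044))
E
```

```text
top rail [[139.60000610351562, 282.8999938964844], [169.0, 166.0]] [[0.3771, 0.3, 0.078], [0.6752, 0.2468, 0.078]] len 0.3028090573312793
 yaw 79.89799164732658
 origin [0.53454115 0.32066005]
 tray top [ 222  167   64   99 5810] 0.5624256134033203 0.028910469263792038 (0.26738542318344116, 0.16864705085754395) 1.923561930656433
 bin top [ 322  156   59   45 2027] ((0.6607414484024048, -0.2262115776538849), (0.11685842275619507, 0.15222014486789703), 0.27253660559654236)
 empty [267.44897959 211.97619048] [258 201  21  21 294] [[ 0.56789666 -0.00906484  0.04      ]]
 bar [296.1        212.17777778] [295 195   3  37  90] [[ 0.5685063  -0.08426766  0.044     ]]
scene rail [[334.0, 115.0], [392.79998779296875, 185.3000030517578]] [[0.3762, 0.2982, 0.078], [0.6806, 0.2447, 0.078]] len 0.3090925622382597
 yaw 80.02960433652345
 origin [0.53674353 0.31874419]
 tray scene [ 243  167  110   93 4780] 0.5646591782569885 0.023814216256141663 (0.268867552280426, 0.17672747373580933) 2.1833674907684326
 bin scene [ 190  243   82   79 3750] ((0.6804869771003723, -0.23079779744148254), (0.13209950923919678, 0.15697699785232544), 0.2961404025554657)
 empty [285.95982143 212.39285714] [275 199  23  28 448] [[ 0.57791215 -0.01418458  0.04      ]]
 bar [256.27234927 226.68191268] [246 205  35  35 481] [[ 0.57709505 -0.10236354  0.044     ]]
 bar [278.64516129 211.19354839] [275 205   8  11  31] [[ 0.56705936 -0.02926736  0.044     ]]
```

Crop c confirms the choice: the four yellow-ringed pots are distinct from the red and purple ones. Both cameras agree to about 2.5 mm. The display is at yaw ≈80° and origin ≈(0.5355, 0.3195); the tray is at yaw ≈92° and (0.563, 0.028). Next I take a wrist view above the tray to refine the tray and empty positions.

```bash
cat >> h.py <<'E'
def quat(psi):
    a=np.radians(psi)/2; return np.array([0,np.cos(a),np.sin(a),0])
def q_best(p,psi):
    best=None
    for s in(psi,psi+180,psi-180):
        q=inverse_kinematics(p,quat(s))
        if q is None: continue
        c=np.abs(np.array(q)-get_joint_pos()).max()
        if best is None or c<best[0]-.05: best=(c,s)
    if best is None: raise RuntimeError(f"no ik {p} {psi}")
    return best[1]
def over(x,y,z,psi,fix=False):
    """joint move at travel height, returns psi used"""
    s=psi if fix else q_best([x,y,z],psi)
    move_pose([x,y,z],quat(s)); return s
def wristT():
    T=np.eye(4); q=get_ee_rot(); T[:3,:3]=R.from_quat(np.r_[q[1:],q[0]]).as_matrix(); T[:3,3]=get_tcp_pos()
    return T@camera_info("wrist")["tool_from_camera"]
def wrist(fn):
    T=wristT(); im=read_camera("wrist"); cv2.imwrite(f"pics/{fn}.png",im[:,:,::-1]); np.save(f"pics/{fn}.npy",T); return im,T
E
python3 - <<'E'
from h import *
p=get_tcp_pos(); movel([p[0],p[1],.30],v=.3)
s=over(.566,-.12,.30,90); print(s,get_joint_pos(),get_time())
im,T=wrist("w1")
print(proj("wrist",[[.5645,-.014,.046],[.563,.028,.017],[.5663,-.084,.046]],T))
E
```

```text
90 [-2.30861183e-01  2.74867515e-01  1.65929818e+00 -2.53323244e-04
  1.20751452e+00 -2.29445385e-01] 2.4833
[[281.59886732  80.58041314]
 [280.30073768  43.38360286]
 [283.2120148  144.22591982]]
```

View pics/w1.png

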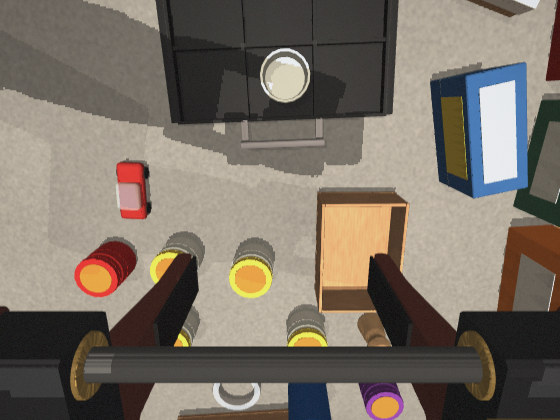

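Wrist view: empty rim near (286,74), bar from (243,144) to (324,141), tray front corners (172,122) and (393,115), and bin rim corners (321,205), (405,204) and (319,311).

```bash
python3 - <<'E'
from h import *
T=np.load("pics/w1.npy")
f=lambda p,z:np.round(cast("wrist",p,z,T)[:,:2],4).tolist()
print("empty",f([[286,74]],.049),"bar",f([[243,144],[324,141]],.046),"corners",f([[172,122],[393,115]],.017),"bin",f([[321,205],[405,204],[319,311]],.06))
b=np.array(f([[243,144],[324,141]],.046)); c=np.array(f([[172,122],[393,115]],.017))
for v in(b,c): d=v[1]-v[0]; ya=np.arctan2(d[1],d[0])+np.pi/2; print(np.degrees(ya),np.linalg.norm(d),v.mean(0))
im=cv2.imread("pics/w1.png")[:,:,::-1].copy()
for x,w,a,n in lids("wrist",im):print(x)
E
```

```text
empty [[0.5694, -0.0074]] bar [[0.5191, -0.0837], [0.6141, -0.0803]] corners [[0.4292, -0.06], [0.701, -0.0519]] bin [[0.6115, -0.1543], [0.712, -0.1531], [0.6136, -0.3001]]
92.04971094284873 0.09506082263477418 [ 0.5666 -0.082 ]
91.70698490235472 0.2719206685781718 [ 0.5651  -0.05595]Traceback (most recent call last):
  File "<stdin>", line 8, in <module>
  File "h.py", line 22, in lids
    ys,xs=np.nonzero(a); out.append(((xs.mean(),ys.mean()),cast(name,(xs.mean(),ys.mean()),z)[0],a.sum(),b.sum()))
                                                           ~~~~^^^^^^^^^^^^^^^^^^^^^^^^^^^^^^
  File "h.py", line 5, in cast
    i=camera_info(name); K=i["intrinsics"]; T=i["T"] if T is None else T
                                              ~^^^^^
KeyError: 'T'
```

```bash
cat >> h.py <<'E'
ZT=.25
TR=(np.array([.5626,.0295]),91.9)
def cell(cx,cy,tr=None):
    o,ya=tr or TR; a=np.radians(ya); return o+np.array([np.cos(a)*cx-np.sin(a)*cy,np.sin(a)*cx+np.cos(a)*cy])
def pick(x,y,z,psi,op=1.0,zt=ZT):
    command_gripper(op); s=over(x,y,zt,psi); movel([x,y,z+.05],v=.35); movel([x,y,z],v=.12)
    command_gripper(0.0); w=get_grip_width(); movel([x,y,zt],v=.3)
    return s,w,get_grip_width()
E
python3 - <<'E'
from h import *
print(pick(.569,-.008,.022,92),get_finger_force(),get_time())
if get_grip_width()>.5:
    s=over(.6625,-.227,.2,0); movel([.6625,-.227,.04],v=.25); print(get_grip_width())
    command_gripper(.8); movel([.6625,-.227,.25],v=.35)
    movel([.55,-.05,.30],v=.4)
print(get_time())
im=read_camera("top"); cv2.imwrite("pics/top1.png",im[:,:,::-1])
for p,w,a,b in lids("top",im): print(np.round(p,1),np.round(w,4),a,b)
E
```

```text
(92, 0.6277579968913363, 0.6275890437586535) 29.999754689633846 6.0583
0.6222980559898966
9.9417
[401.6 201.6] [ 0.6005 -0.359   0.06  ] 153 204
[361.1 229.1] [ 0.5256 -0.2518  0.06  ] 147 216
[357.8 268. ] [ 0.4257 -0.2421  0.06  ] 152 231
[402.3 274.9] [ 0.4108 -0.3555  0.06  ] 163 219
```

```bash
cat >> h.py <<'E'
def look():
    im=read_camera("top"); return [w+[.001,0,0] for p,w,a,b in lids("top",im)],im
def stow(cx,cy):
    d,im=look(); d=[w for w in d if w[1]<-.12]; w=max(d,key=lambda w:w[0]*2+w[1]) ; print("target",np.round(w,4),"left",len(d))
    s,g,g2=pick(w[0],w[1],.018,90); print(" grip",g*.088,g2*.088)
    if abs(g2*.088-.055)>.006: return False
    x,y=cell(cx,cy); over(x,y,.2,TR[1],fix=(s==90)); print(" carried",get_grip_width()*.088)
    movel([x,y,.06],v=.25); hit=movel([x,y,.020],v=.06,until_force=6); print(" set",hit,get_tcp_pos()[2],get_grip_width()*.088)
    command_gripper(.78); movel([x,y,.10],v=.25)
    command_gripper(0.0)
    print(" press",press(x,y)); return True
def press(x,y):
    movel([x,y,.075],v=.2); hit=movel([x,y,.0565],v=.03,until_force=25); r=(hit,get_tcp_pos()[2],get_ft_force()[2]); movel([x,y,.2],v=.3); return r
E
python3 - <<'E'
from h import *
print(stow(42,0) if 0 else stow(.042,0),get_time())
movel([.5,.03,.3],v=.4)
d,im=look(); cv2.imwrite("pics/top2.png",im[:,:,::-1]); print(np.round(d,4))
wrist("w2")
E
```

```text
target [ 0.6015 -0.359   0.06  ] left 4
 grip 0.05563961425126452 0.055964851770593176
 carried 0.05572671591332969
 set True 0.020601186928436606 0.055795080792648284
 press (True, np.float64(0.058283432756885335), np.float64(7.882125962565607))
True 21.5
[[ 0.5265 -0.2522  0.06  ]
 [ 0.4346 -0.3494  0.06  ]
 [ 0.4269 -0.2423  0.06  ]]
```

View pics/w2.png

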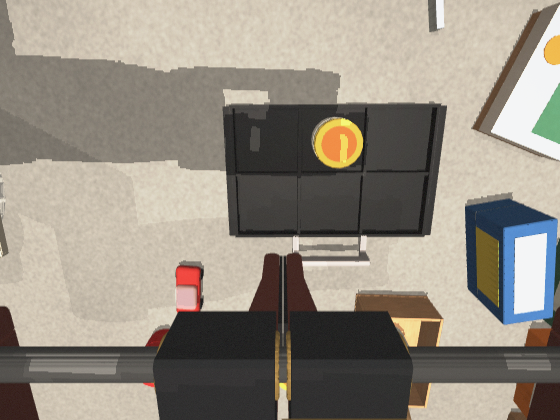

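The pot sits upright in the cell at wrist pixel (338,142) and its lid is home (tip stopped at 58.3 mm). The near pot was knocked to (0.435, -0.349), and the re-detection before each pick picked that up.

```bash
python3 - <<'E'
from h import *
for c in((.042,.084),(-.042,0),(-.042,.084)):
    ok=stow(*c); movel([.5,.03,.3],v=.4); print(ok,get_time())
    if not ok: break
d,im=look(); cv2.imwrite("pics/top3.png",im[:,:,::-1]); print(np.round(d,4))
wrist("w3")
E
```

```text
target [ 0.5266 -0.2521  0.06  ] left 3
 grip 0.05576040804224739 0.05602111819865121
 carried 0.055664840614750015
 set True 0.02061656561412674 0.0556796645644773
 press (True, np.float64(0.05825258443474943), np.float64(9.785905009048053))
True 33.8583
target [ 0.4268 -0.2423  0.06  ] left 2
 grip 0.05555346315263374 0.0557823492978867
 carried 0.055827136782187724
 set True 0.020570078463445222 0.05564567111010731
 press (True, np.float64(0.0583048979693649), np.float64(7.578579033573977))
True 45.525
target [ 0.4345 -0.3494  0.06  ] left 1
 grip 0.05600111072493719 0.05530726938592512
 carried 0.05601130810561481
 set True 0.020410674364928532 0.05557459042495529
 press (True, np.float64(0.0582160048886234), np.float64(9.256544647918597))
True 57.7083
[[ 0.482  -0.0069  0.06  ]]
```

View pics/w3.png

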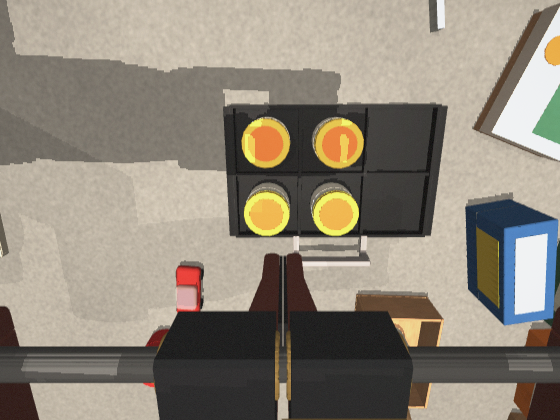

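All four pots stand in the tray (wrist pixels (266,142), (338,142), (267,212), (335,212)) with lids at 58.2–58.3 mm, i.e. home. Next I check the bin and look at the display mouth from close by.

```bash
python3 - <<'E'
from h import *
over(.52,.10,.38,80); im,T=wrist("w4")
t=read_camera("top"); 
a=cv2.resize(im[:,:,::-1],(560,420)); b=cv2.resize(t[140:215,310:400][:,:,::-1],None,fx=2.6,fy=2.6,interpolation=cv2.INTER_CUBIC)
o=np.zeros((420,800,3),np.uint8); o[:,:560]=a; o[:b.shape[0],562:562+b.shape[1]]=b[:,:238]; cv2.imwrite("pics/w4b.png",o)
# predicted display keypoints
ya=np.radians(80); c=lambda x,y,z:[.5355+np.cos(ya)*x-np.sin(ya)*y,.3195+np.sin(ya)*x+np.cos(ya)*y,z]
print(np.round(proj("wrist",[c(-.048,.155,.078),c(-.048,-.155,.078),c(-.095,.153,.02),c(-.095,-.153,.02)],T)))
E
```

```text
[[134.  24.]
 [396.  25.]
 [157.  71.]
 [378.  72.]]
```

View pics/w4b.png

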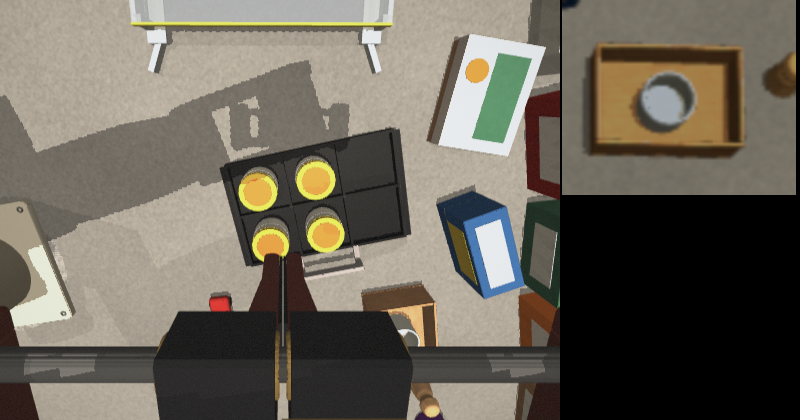

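The empty is upright inside the bin. The display rail ends are at (132,24) and (393,23), within 2–3 px of prediction, and the flare tips are at about (152,72) and (379,72). Now I grip the pull bar and bring the tray square in front of the mouth.

```bash
cat >> h.py <<'E'
def bar_for(o,ya): a=np.radians(ya); return np.array(o)-.112*np.array([np.cos(a),np.sin(a)])
def tray_pose_from_lids(d):
    """fit tray pose from lids in the 4 known cells (z of lid tops .058)"""
    C=np.array([(.042,0),(.042,.084),(-.042,0),(-.042,.084)])
    return d,C
E
python3 - <<'E'
from h import *
T=np.load("pics/w4.npy")
W=cast("wrist",[[132,24],[393,23]],.078,T); d=W[1]-W[0]; d*=np.sign(d[0]); ya=np.arctan2(d[1],d[0])+np.pi/2
print("disp",np.degrees(ya),np.linalg.norm(d),W.mean(0)[:2]+.048*np.array([np.cos(ya),np.sin(ya)]))
bx,by=cell(-.112,0); command_gripper(.18); over(bx,by,.2,182,fix=True); movel([bx,by,.07],v=.25); print(movel([bx,by,.027],v=.06,until_force=8),get_tcp_pos())
command_gripper(0.0); print("w",get_grip_width()*.088,get_finger_force(),get_ft_force(),get_time())
D=np.array([.536,.3195]); a=np.radians(80); u=np.array([np.cos(a),np.sin(a)])
o1=TR[0]; o2=D-.20*u
for f in(.5,1):
    ya=91.9+f*(80-91.9); b=bar_for(o1+f*(o2-o1),ya); movel([*b,.027],quat(ya+90),v=.06); print(get_grip_width()*.088,get_ft_force())
for n in("top","scene"):
    im=read_camera(n); cv2.imwrite(f"pics/{n}5.png",im[:,:,::-1]); print(n,[np.round(w,4).tolist() for p,w,q,r in lids(n,im,.058)])
print("expect",[np.round(cell(x,y,(o2,80)),4).tolist() for x in(.042,-.042) for y in(0,.084)],get_time())
cv2.imwrite("pics/ts5.png",np.hstack([cv2.imread("pics/top5.png")[100:400,60:330],cv2.imread("pics/scene5.png")[50:350,200:470]]))
E
```

```text
disp 80.29013259472572 0.30886292069503823 [0.53223864 0.32100353]
False [ 0.56644259 -0.082466    0.0270201 ]
w 0.007862435265410073 29.999979436397552 [-0.15596409 -1.20588188  0.8475349 ] 62.55
0.008089132786025275 [ 1.73163786 -1.02985374  5.86465888]
0.007967514737345464 [ 2.88341546 -2.43091242  6.37717058]
top [[0.5123, 0.1645, 0.058], [0.4299, 0.18, 0.058]]
scene [[-0.2179, -0.0325, 0.058], [0.4342, 0.1786, 0.058], [0.5149, 0.1622, 0.058], [0.4975, 0.081, 0.058], [0.9485, 0.0565, 0.058]]
expect [[0.5086, 0.1639], [0.4258, 0.1785], [0.494, 0.0812], [0.4113, 0.0958]] 65.0667
```

View pics/ts5.png

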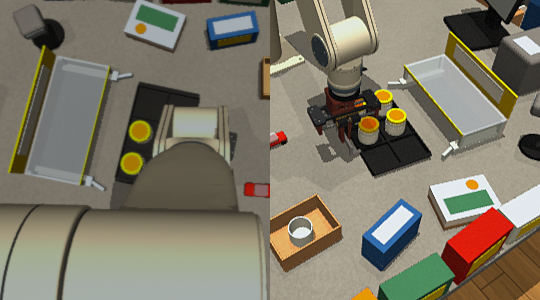

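The tray is in front of the mouth, yaw about right. The lids are at crop pixels (140,130) and (132,162). I zoom once on the rear edge and flares to check the lateral offset within a single camera.

```bash
python3 -c "
import cv2
t=cv2.imread('pics/top5.png')[155:305,130:270]; cv2.imwrite('pics/z5.png',cv2.resize(t,None,fx=4,fy=4,interpolation=cv2.INTER_CUBIC))"
```

```text
(no output)
```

View pics/z5.png

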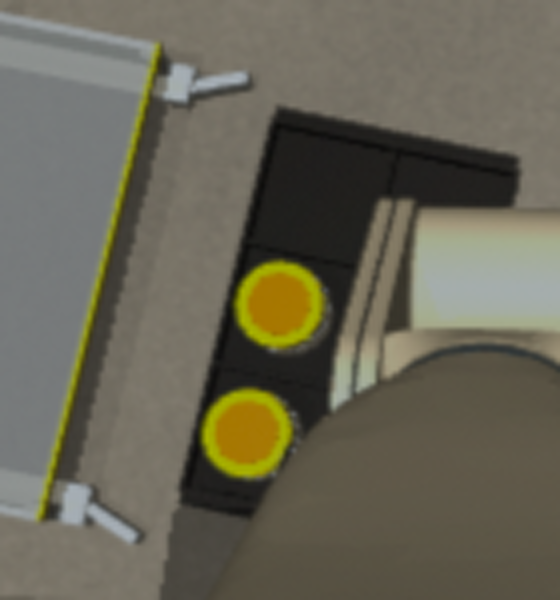

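Rear tray corners are at zoom (279,107) and (181,495), flare tips at (249,78) and (140,540), and rail ends at (157,44) and (42,519).

```bash
python3 - <<'E'
from h import *
f=lambda p,z:cast("top",np.array(p)/4+[130,155],z)[:,:2]
for n,p,z in(("tray",[(279,107),(181,495)],.017),("flare",[(249,78),(140,540)],.0265),("rail",[(157,44),(42,519)],.078)):
    W=f(p,z); d=W[0]-W[1]; ya=np.arctan2(d[1],d[0])+np.pi/2; m=W.mean(0); a=np.radians(80); print(n,np.linalg.norm(d),np.degrees(ya),m,"along",m@[np.cos(a),np.sin(a)],"across",m@[-np.sin(a),np.cos(a)])
E
```

```text
tray 0.26542506912848773 79.10547807972736 [0.52007231 0.20134491] along 0.28859564189537495 across -0.47720806733754684
flare 0.31159243612115184 80.19356534834509 [0.5140681  0.22230717] along 0.30819681361198176 across -0.46765501684689237
rail 0.3068765540769064 80.41774029474249 [0.52390704 0.2717845 ] along 0.35863099045850927 across -0.46875283460942274
```

```bash
python3 - <<'E'
from h import *
a=np.radians(80); u=np.array([np.cos(a),np.sin(a)]); v=np.array([-u[1],u[0]])
b=get_tcp_pos()[:2]+.0035*v+.008*u; movel([*b,.027],quat(81+90),v=.05)
q=get_ee_rot(); print(2*np.degrees(np.arctan2(q[2],q[1])),get_tcp_pos())
im=read_camera("top"); cv2.imwrite("pics/top6.png",im[:,:,::-1]); L=[w for p,w,_,_ in lids("top",im,.058)]; print(np.round(L,4))
d=L[0]-L[1]; print("lid yaw",np.degrees(np.arctan2(d[1],d[0]))+90,"across lid0",L[0][:2]@v)
cv2.imwrite('pics/z6.png',cv2.resize(im[155:305,130:270,::-1],None,fx=4,fy=4,interpolation=cv2.INTER_CUBIC))
E
```

```text
170.9576706800158 [0.48064418 0.02111018 0.02730822]
[[0.5087 0.1736 0.058 ]
 [0.4259 0.1887 0.058 ]]
lid yaw 79.66777826607188 across lid0 -0.47085225687456395
```

View pics/z6.png

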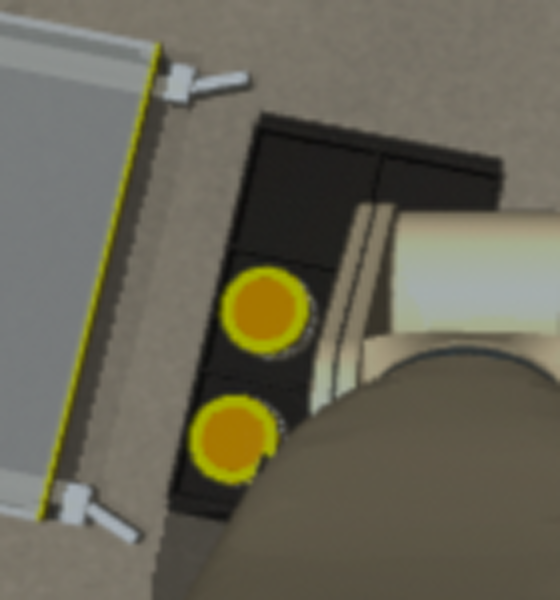

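The tray's side edge is parallel to the bay and the offset is now within about 2 mm. I push in, watching forces.

```bash
python3 - <<'E'
from h import *
a=np.radians(80.1); u=np.array([np.cos(a),np.sin(a)]); v=np.array([-u[1],u[0]])
b0=get_tcp_pos()[:2]+.001*v
for s in(.03,.06,.09,.12,.15,.18,.203):
    b=b0+s*u; h=movel([*b,.027],quat(171),v=.05,until_force=22); p=get_tcp_pos(); F=get_ft_force()[:2]
    print(s,h,np.round(((p[:2]-b0)@u,(p[:2]-b0)@v),4),"Fu,Fv",np.round((F@u,F@v),1),get_grip_width()*.088)
    if h: break
print(get_tcp_pos(),get_ft_force(),get_time())
im=read_camera("top"); cv2.imwrite("pics/top7.png",im[:,:,::-1]); print([np.round(w,4).tolist() for p,w,_,_ in lids("top",im,.058)])
E
```

```text
0.03 False [0.0295 0.0007] Fu,Fv [-5.3 -0.9] 0.008242564989821892
0.06 True [ 0.0526 -0.0017] Fu,Fv [ 0.1 -1.8] 0.008044395965416012
[0.49042825 0.07279201 0.02731943] [ 1.80533107 -0.16621522  3.23217976] 66.7
[[0.5145, 0.2255, 0.058], [0.4348, 0.2425, 0.058]]
```

```bash
python3 - <<'E'
from h import *
t=cv2.imread("pics/top7.png"); t=cv2.resize(t[155:305,125:265],None,fx=4,fy=4,interpolation=cv2.INTER_CUBIC); cv2.imwrite("pics/z7.png",t[:600])
E
```

```text
(no output)
```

View pics/z7.png

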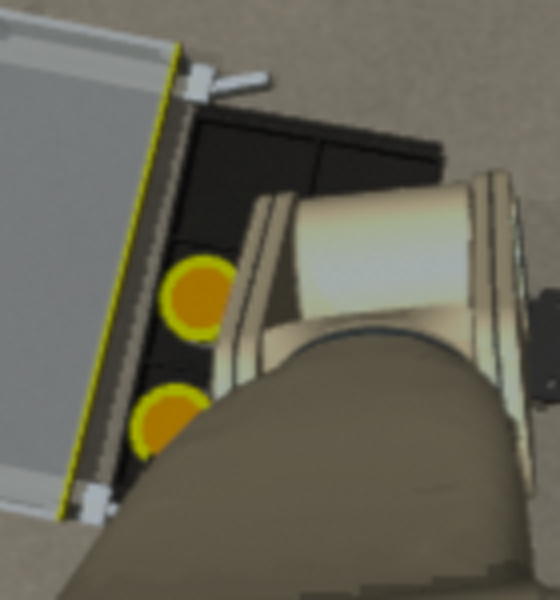

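Tray rear is at the end of the flare: upper rear corner (205,108), upper runner block (200,85), lower corner near the block at (95,503). It seems to bear on the robot-side runner. I back off, shift 2 mm the other way and push again.

```bash
python3 - <<'E'
from h import *
a=np.radians(80.1); u=np.array([np.cos(a),np.sin(a)]); v=np.array([-u[1],u[0]])
yaw=lambda:(lambda q:2*np.degrees(np.arctan2(q[2],q[1])))(get_ee_rot())
p=get_tcp_pos()[:2]; print("yaw",yaw(),"along",p@u,"across",p@v)
p=p-.008*u; movel([*p,.027],quat(171),v=.05); print(get_ft_force())
p=p-.001*v; movel([*p,.027],quat(171),v=.05); print(get_ft_force())
for s in np.arange(.01,.171,.01):
    b=p+s*u; h=movel([*b,.027],quat(171),v=.04,until_force=30); c=get_tcp_pos()[:2]; F=get_ft_force()[:2]
    print(round(s,3),h,np.round(((c-p)@u,(c-p)@v),4),"F",np.round((F@u,F@v,get_ft_torque()[2]),1),round(yaw(),2))
    if h: break
print(get_time())
E
```

```text
yaw 171.1726880812874 along 0.15591353664889673 across -0.47043815486293733
[2.19010392 3.32137282 5.52844732]
[-1.84937745  5.01733744 10.49054547]
0.01 False [0.0093 0.0009] F [-5.5  1.6  0. ] 171.02
0.02 False [0.0191 0.0009] F [-5.4  1.2  0.1] 171.03
0.03 False [0.029 0.001] F [-6.   1.4  0.1] 171.03
0.04 False [0.0389 0.001 ] F [-5.9  1.1  0. ] 171.02
0.05 False [0.0488 0.001 ] F [-6.4  0.3  0.1] 171.02
0.06 False [0.0588 0.0011] F [-6.8  0.9 -0. ] 171.03
0.07 False [0.0687 0.0011] F [-6.7  1.   0. ] 171.03
0.08 False [0.0787 0.0011] F [-6.2  0.3  0. ] 171.03
0.09 False [0.0886 0.0011] F [-6.8  0.7  0.1] 171.03
0.1 False [0.0986 0.0011] F [-7.4  0.2  0.1] 171.03
0.11 False [0.1085 0.0011] F [-6.7  1.   0.1] 171.03
0.12 False [0.1185 0.0011] F [-7.7  1.6  0.1] 171.03
0.13 False [0.1284 0.0011] F [-7.1  0.7  0.1] 171.03
0.14 False [0.1384 0.0011] F [-7.4  0.7  0. ] 171.02
0.15 False [0.1483 0.0011] F [-8.2  0.6  0.1] 171.02
0.16 True [0.1497 0.0027] F [-3.1  1.7 -0.2] 171.11
73.5333
```

It slid smoothly and met a stop about where home should be. I push once more, release, back away upwards and measure.

```bash
python3 - <<'E'
from h import *
a=np.radians(80.1); u=np.array([np.cos(a),np.sin(a)]); v=np.array([-u[1],u[0]])
c=get_tcp_pos()[:2]; h=movel([*(c+.012*u),.027],quat(171),v=.03,until_force=30); d=get_tcp_pos()[:2]; print(h,(d-c)@u,d@u,d@v)
wait(.2); command_gripper(.17); p=get_tcp_pos(); movel([p[0],p[1],.2],v=.12)
over(.45,-.05,.32,80); im,T=wrist("w8"); t=read_camera("top"); cv2.imwrite("pics/top8.png",t[:,:,::-1])
s=read_camera("scene")
x0=im[0:420]; o=np.zeros((420,800,3),np.uint8); o[:,:560]=im[:,:,::-1]; k=cv2.resize(t[130:310,60:180][:,:,::-1],(240,360),interpolation=cv2.INTER_CUBIC); o[:360,560:]=k; cv2.imwrite("pics/f8.png",o); print(get_time())
E
```

```text
True 0.0007799174842357019 0.2983629457361021 -0.46741863132520584
77.2417
```

View pics/f8.png

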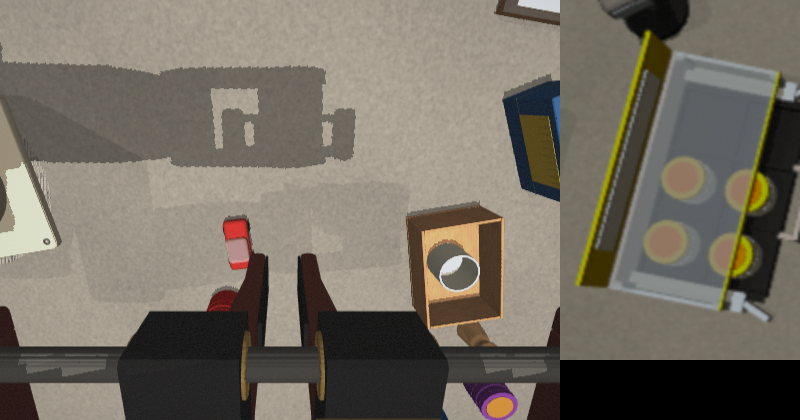

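The empty is in the bin; the tray is under the hood with its four pots, its bar standing out at the mouth and the gripper clear. One last numeric check of the bar against the display rail before hand-in.

```bash
python3 - <<'E'
from h import *
im=cv2.imread("pics/top8.png")[:,:,::-1].copy(); h=hsv(im)
a=np.radians(80.1); u=np.array([np.cos(a),np.sin(a)]); v=np.array([-u[1],u[0]]); D=np.array([.5345,.3207])
e=D-.108*u; q=proj("top",[*e,.046])[0]; print("exp px",q)
m=np.zeros(h.shape[:2],np.uint8); x,y=int(q[0]),int(q[1]); kk=cv2.inRange(h,(0,0,135),(180,80,255)); m[y-24:y+25,x-8:x+9]=kk[y-24:y+25,x-8:x+9]
for c,s,b in blobs(m>0,25):
    ys,xs=np.nonzero(b); W=cast("top",np.c_[xs,ys],.046)[:,:2]; w=W.mean(0)-D
    vx,vy,_,_=cv2.fitLine(W.astype(np.float32),cv2.DIST_L2,0,.01,.01).ravel()
    print(c,s,"bar in display: x",w@u,"y",w@v,"yaw",(np.degrees(np.arctan2(vy,vx))+90)%180)
print(get_tcp_pos(),get_time())
E
```

```text
exp px [180.55242266 229.29427724]
[180.03636364 230.77272727] [172 213  15  37 110] bar in display: x -0.10758022309756947 y 0.0038399071454501433 yaw 80.96575
[ 0.4501474  -0.04927466  0.31940509] 77.2417
```

```bash
python3 -c "
from station import *
print(job_done())"
```

```text
the job is handed in; nothing more can be done
None
```

Job handed in at about 77 s, result not shown: the empty is in the returns box, all four full pots stand in the tray with lids pressed home, and the tray is against the display's back panel (bar at x = -107.6 mm against -108 mm for home, about 4 mm off centre and 1° off square) with the gripper clear.

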